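# Hold a glass reference standard down in the photometer's sample slot

### The job

Check the bench photometer with its glass standard: turn the shutter knob clockwise until it clicks over into the open position and the shutter clears the sample slot. Then take the holder with the glass window out of the wooden stand, pass it foot first down through the slot and press it fully home against the spring lifter, its flange down on the bezel. The lifter pushes it out again if it is let go, so finish while still gripping it and holding it down there; leave the solid blank standing in the stand.

Things in the scene. Friction and masses are not known exactly. Their poses are not given: they have to be found in the camera images.
- photometer: white desk instrument, fixed, 180 mm deep (x, to its back) and 220 mm wide (y, to its left), origin at the centre of its underside, z up. Sloped front panel, then a flat deck 84 mm above the bench with the black shutter knob in its right half and the sample slot in its left half, 105 mm apart.
- shutter_knob (a joint): shutter knob, rad: 0 shut (pointer at the solid dot), 1.2 open (pointer at the ring); grows clockwise seen from above, firm stops at 0 and 1.2. Its spring detent resists with 0.13 N m at the start, less and less up to 0.6, then snaps it on to 1.2, where it stays; let go before 0.6 it springs back. It drives the blade that covers the slot, clear of it from 0.95 on.
- knob_bar (a point): grip of the shutter knob, on its upright turning axis. A black bar 10 mm thick, 42 mm long along this point's x axis (to its white pointer line), 28 mm high, top 7 mm above this point; below it a round skirt 48 mm across, top 21 mm below this point. z up; turns with the knob.
- slot (a point): centre of the sample slot's mouth, at the top face of its black bezel (36 x 60 mm), 89 mm above the bench. Slot 10 mm wide along this point's x, 32 mm along its y, z up, with a 45 degree lead-in 3.5 mm wide all round (17 x 39 mm at the top); it keeps 10 x 32 mm to 23 mm down and is wider below. Shut, a bare aluminium blade fills it 6 mm down.
- lifter (a joint): spring lifter in the slot, m pushed down: 0 at rest, its top then 47 mm below the bezel's top face; 0.015 with a holder fully home; stop at 0.018. Pushes up with 2.4 N at first, 4.7 N at home.
- glass_standard_mid (a point): holder with the glass window: point on its axis, 51 mm above its foot and below its top, z up. Aluminium plate 8 (x) x 30 (y) mm, 62 mm long, lowest 4 mm 5 x 26; window 20 x 30; flange 24 x 46 x 4 mm, underside 11 mm above the point; black flat grip tab 12 (x) x 26 (y) mm, from 15 to 51 mm above the point. About 80 g. Fits either way round. Home: point 11 mm below the slot's mouth.
- blank_mid (a point): the solid blank, to be left alone: plate and flange as on the glass standard, but the plate is solid metal without a window and the grip is a black post with a round knob 30 mm across; this point is half-way up it, 51 mm above its foot.
- stand: wooden stand, fixed: a block 50 x 136 x 34 mm, origin at the centre of its underside, z up. Two slots 22 mm deep, 11 x 33 mm (long along y), 35 mm to either side of the origin along y, hold the two holders upright, feet 12 mm above the bench; which is in which slot varies.
There are look-alikes about, which are no part of the job. Leave any red look-alike of the part that bears glass_standard_mid alone.

How it is judged (in metres and radians):
On the way, in this order (a step that is already met when the one before it is completed fails the run):
1. the shutter knob has clicked over into the open position (value of joint shutter_knob above 1.05 rad), for 0.2 s.
2. the glass standard's foot has passed down through the slot (z of glass_standard_mid in the frame of slot below 0.036 m and horizontal distance between glass_standard_mid and slot below 0.005 m), for 0.1 s.
At the end, for the whole second after the job is handed in: Through the last second: knob above 1.05 rad; glass standard in the slot, axis within 4 mm of its centre and 0.07 rad of upright, flange within 3 mm of the bezel, lifter down over 11 mm; fingers still pressing on the standard (over 1 N); blank within 10 mm of where it stood (value of joint shutter_knob above 1.05 rad and z of glass_standard_mid in the frame of slot below -0.008 m and horizontal distance between glass_standard_mid and slot below 0.004 m and angle between the z axis of glass_standard_mid and the z axis of slot, either way round below 0.07 rad and value of joint lifter above 0.011 m and contact force between the fingers and glass_standard above 1 N and distance of blank_mid from where it was at the start of the episode below 0.01 m); the arm keeps its last pose, push and grip.
It also fails if it takes over 69 s, if anything falls off the work surface, if the arm or the gripper's body presses on something with over 40 N, if the wrist force passes 120 N, or if a joint passes its speed limit or range.

### The arm

A 6-joint arm with a two-finger parallel gripper is mounted at the origin on a cart in front of the work surface, level with it; the furniture and walls round the work are solid. World frame = base frame: x ahead of the robot, y to its left, z up, the work surface at z = 0. Lengths are in mm, angles in rad, forces in N, time in s.
With the tool pointing down it reaches from about 350 to 725 mm from the base axis. Payload 6 kg.
Tool frame: the origin (TCP) lies between the finger pads; the fingertips stand 17 mm ahead of it and the grasp point (between the pads) lies 2 mm behind it; z points along the fingers, y is the line along which they close (so a half turn about z gives the same grasp; the last joint's range is limited). The gripper opens to 85 mm and grips with 20 to 120 N. Pads are 22 mm wide; open, the fingers measure 114 mm over their backs; the gripper's body (76 mm by 85 mm) begins 54 mm behind the grasp point. The pads swing forward as they close: fully open they stand 13 mm farther back than shut.
Start: joints at [-0.768, 0.04, 0.085, 0, -1.615, -0.334], TCP at [271.095, -535.241, 248.261] pointing down, gripper open.
Joint ranges: [-2.56, 2.56], [-1.29, 2.01], [-1.08, 1.49], [-3.29, 1.98], [-2.81, -0.18], [-2.99, 2.99]. Speed limits (rad/s): [2.57, 2.57, 3.01, 3.14, 3.14, 3.14].

### API

Orientations are given as a rotation vector (axis times angle).
In Python, from bench import robot gives the robot as it stands. The module is installed in compiled form; this text tells all that it offers.
- The arm moves only by the tool drive_tool, never from a script. Its argument "motion" is a list of rows, each a list of 6 numbers: the shift along the tool's x, y, z in m, then the turn, a rotation vector about the tool's x, y, z in rad. In form: [[dx, dy, dz, wx, wy, wz], ...]. A call has 1 to 5 rows; each row shifts and turns the commanded pose from where the row before left it, along the tool's axes as they then stand; what a row does not reach is not made up. A row lasts 1/10 s, in which the tool goes at most 50 mm and 8.59 degrees, less where a joint would pass 70% of its speed; a pose out of reach is approached as far as the arm can. A call with a gripper value outside its range is refused whole. "gripper" is the opening in per cent of the stroke, from 0 (shut) to 100 (fully open), set as the call begins (left out, the last holds). The fingers move at their own pace and stop on an object; "force" is the grip in N (left out, the last holds). Time passes only in rows, so rows that do not move let the fingers close. It gives the time, the measured TCP pose, the force, the opening and the grip force at its end, in the units of the state.
- robot.observe(): the state, without advancing time (a new reading comes with each control period).
- robot.camera(name): name is "side" or "top"; returns the picture (384x512x3 uint8, red, green, blue); there is no depth.
- robot.get_calibration(name): a dict with "fov_y" (degrees; the focal length in pixels is half the picture's height over the tangent of half this angle, whatever the lens; pixels are square), "cx", "cy" (the principal point, pixels), "dist" ([k1, k2, p1, p2, k3] as OpenCV has them; the pictures are not rectified), "R" (3x3) and "t" (3): a world point X has camera coordinates R X + t. Camera axes: x right, y down, z forward; pixel columns grow to the right and rows downward; lengths in mm; the calibration is good to about 2 mm. A picture is of the moment at which its call begins. get_calibration takes no time and is no camera call.
- robot.job_done(): hands the job in; it is judged then, once.
The state is a dict: "clock": time; "joint_positions": joint angles; "qd": joint speeds; "joint_torque": joint torques, N m; "position": TCP position; "eef_rot": TCP orientation; "ft_force": force on the tool from outside, world axes, zero at the start; "torque": the same for the moment, N m; "finger_gap": opening from 0.0 (shut) to 1.0 (fully open); "grasp_force": force on a finger pad.
Only numpy, scipy, OpenCV 4.12 (cv2) and the standard library are available. Lean on these libraries where they do the work, as an engineer would, in place of code of your own. Each camera call takes 0.05 s, during which the arm holds its last target. There are 200 camera calls.

## Working session

There is one attempt and no reset: what is moved stays moved. The work goes in short steps, Python scripts to look and compute and a tool call to move; the robot and the scene stay as the last step left them, time stands still between calls to the robot, and variables do not carry over. Pictures are saved under pics/ and viewed, at most 10 in all, crops included, and the job is handed in when it is done.

Besides the shell and the picture viewer there is one more tool, called after "Request:" in YAML: its name, and indented under it one key for each argument. drive_tool: Moves the arm, as the interface text tells. Its arguments: {"type":"object","properties":{"motion":{"type":"array","items":{"type":"array","items":{"type":"number"}}},"gripper":{"type":"number"},"force":{"type":"number"}},"required":["motion"]}

```bash
mkdir -p pics; cat > h.py <<'E'
import numpy as np, cv2
from bench import robot
def K(n):
    c=robot.get_calibration(n); f=192/np.tan(np.radians(c["fov_y"]/2))
    return np.array([[f,0,c["cx"]],[0,f,c["cy"]],[0,0,1.]]),np.array(c["dist"],float),np.array(c["R"],float),np.array(c["t"],float)
def ray(n,uv):
    k,d,R,t=K(n); p=cv2.undistortPoints(np.array(uv,float).reshape(-1,1,2),k,d).reshape(-1,2)
    v=np.c_[p,np.ones(len(p))]@R; return -R.T@t, v
def onz(n,uv,z):
    o,v=ray(n,uv); return o+v*((z-o[2])/v[:,2])[:,None]
def proj(n,X):
    k,d,R,t=K(n); return cv2.projectPoints(np.array(X,float).reshape(-1,1,3),cv2.Rodrigues(R)[0],t,k,d)[0].reshape(-1,2)
def snap(n,f):
    im=robot.camera(n); cv2.imwrite("pics/"+f,im[:,:,::-1]); return im
E
python3 - <<'E'
from h import *
for n in("top","side"):
    snap(n,n+"0.png"); k,d,R,t=K(n); print(n,k[0,0],-R.T@t,R[2])
print(robot.observe())
E
```

```text
top 418.7768567234185 [ 221.45940964    7.6705211  1212.31583715] [ 0.19585851 -0.02011367 -0.98042587]
side 353.73349500543566 [ 41.28412251 797.5605834  576.46517614] [ 0.39515687 -0.7929709  -0.46373291]
{'clock': 0.1, 'joint_positions': array([-7.68298395e-01,  4.07976113e-02,  8.39274049e-02, -4.16326496e-04,
       -1.61555121e+00, -3.33709867e-01]), 'qd': array([-0.00144825, -0.00203945,  0.00330475,  0.00231878, -0.00058201,
       -0.00116524]), 'joint_torque': array([-4.83074706e-03, -3.69347334e+01,  3.48280656e+01,  6.95179448e+00,
       -4.59125120e-03, -2.19478426e-05]), 'position': array([ 271.03067162, -534.9861887 ,  247.3603681 ]), 'eef_rot': array([ 7.29552359e-01, -3.05516953e+00, -2.50281988e-03]), 'ft_force': array([-0.30369317, -0.00853239, -0.79171044]), 'torque': array([-0.0490586 , -0.0331152 ,  0.01757099]), 'grasp_force': 0.0, 'finger_gap': 0.9920725813282479}
```

View pics/top0.png

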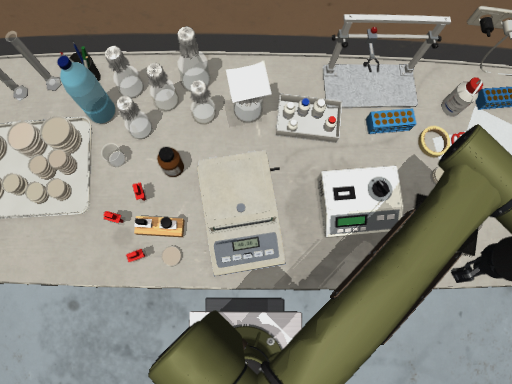

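View pics/side0.png

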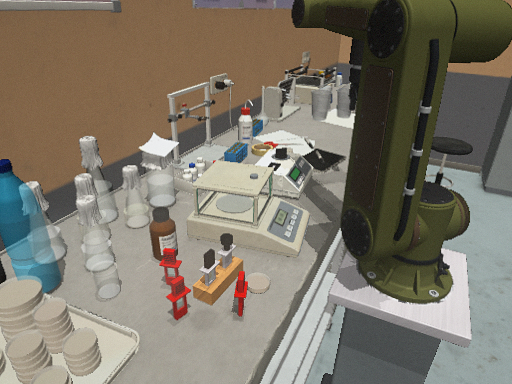

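The top view shows the photometer at about (362,200), with the slot at (344,193) and the knob at (381,188). The stand is at (160,225), with red look-alikes around it and a balance in between. In the side view the stand's holders are at (209,262) and (226,245). I'll zoom in on both next.

```bash
python3 - <<'E'
from h import *
a=cv2.imread("pics/top0.png"); b=cv2.imread("pics/side0.png")
r=lambda i,x,y,w,h,s:cv2.resize(i[y:y+h,x:x+w],(w*s,h*s),interpolation=cv2.INTER_CUBIC)
A=r(a,315,160,100,75,4);B=r(a,100,175,100,100,3)[:300,:300]; C=r(b,160,220,100,90,3);D=r(b,230,130,100,75,4)
o=np.zeros((600,800,3),np.uint8);o[:300,:400]=A;o[:300,400:700]=B;o[300:570,:300]=C;o[300:,400:]=D
cv2.imwrite("pics/z.png",o)
E
```

```text
(no output)
```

View pics/z.png

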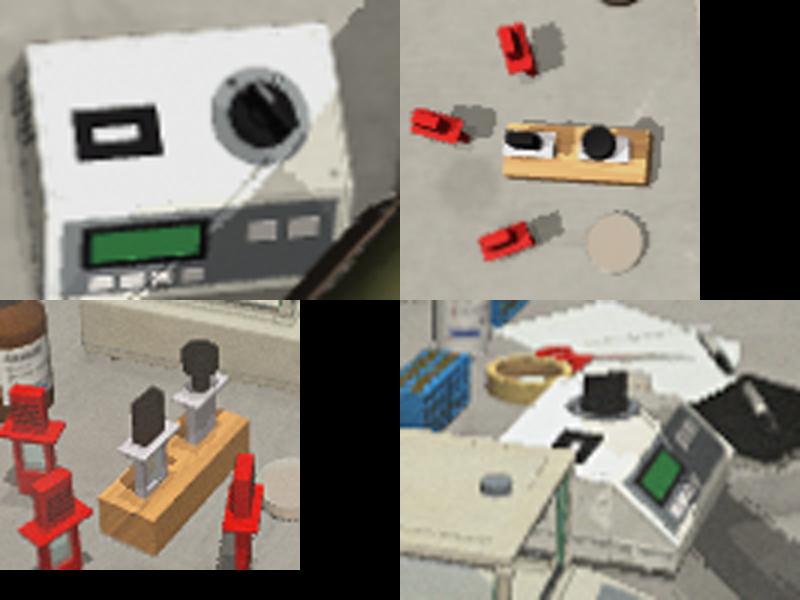

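The glass standard, with the flat tab, is in the stand's left (+y) slot. The blank, with the round knob, is in the right slot. The knob pointer aims up and left. Next I'll measure with masks.

```bash
python3 - <<'E'
from h import *
a=cv2.imread("pics/top0.png"); b=cv2.imread("pics/side0.png")
def comps(im,x,y,w,h,cond,s=4):
    c=cv2.resize(im[y:y+h,x:x+w],None,fx=s,fy=s,interpolation=cv2.INTER_CUBIC)
    m=cond(cv2.cvtColor(c,cv2.COLOR_BGR2HSV).astype(int)).astype(np.uint8)
    out=[]
    for k in cv2.findContours(m,cv2.RETR_EXTERNAL,cv2.CHAIN_APPROX_NONE)[0]:
        if cv2.contourArea(k)>150: out.append((k.reshape(-1,2)+.5)/s-.5+[x,y])
    return out
dark=lambda h:h[:,:,2]<85
def rep(l,n,k,z):
    W=onz(n,k,z)[:,:2].astype(np.float32); (c,s,an)=cv2.minAreaRect(W); print(l,"px",k.mean(0).round(1),"ctr",np.round(c,1),"size",np.round(s,1),"ang",round(an,1))
for k in comps(a,328,182,35,25,dark): rep("bezel","top",k,89)
for k in comps(a,366,172,28,32,dark): rep("knob","top",k,95)
for k in comps(a,366,172,28,32,lambda h:h[:,:,2]<190): rep("skirt/ring","top",k,86)
for k in comps(a,130,212,52,26,lambda h:(h[:,:,0]<25)&(h[:,:,1]>70)&(h[:,:,2]>120)): rep("stand","top",k,34)
for k in comps(a,130,212,52,26,lambda h:h[:,:,2]<70): rep("tab","top",k,114)
for k in comps(b,200,230,40,50,lambda h:h[:,:,2]<85): rep("tab side","side",k,100); print(k.min(0),k.max(0))
for k in comps(b,370//1-100,215-70,60,20,dark): rep("knob side","side",k,112); print(k.min(0),k.max(0))
# edges: photometer front/back deck
print(onz("top",[[322,171],[395.5,166.5]],84), onz("top",[[330,215.5],[399,210]],84))
E
```

```text
bezel px [343.9 192.9] ctr [ 476.8 -269.8] size [34.5 59.4] ang 5.5
knob px [380.4 187.6] ctr [ 489.8 -371.7] size [46.7 48. ] ang 43.8
skirt/ring px [380.4 191. ] ctr [ 489.9 -373.4] size [73.7 74.3] ang 66.5
stand px [158.6 225.8] ctr [386.4 251.2] size [137.4  54.8] ang 87.5
tab px [140.8 221.4] ctr [386.8 281.6] size [31.8 15. ] ang 87.5
tab px [166.  222.4] ctr [384.8 214.1] size [30.3 27. ] ang 46.7
tab side px [208.9 258.6] ctr [387.2 289.6] size [22.5 66.2] ang 33.2
[203.625 248.875] [214.125 268.125]
tab side px [226.3 241.1] ctr [385.7 218.8] size [28.3 66.5] ang 29.2
[220.125 233.375] [232.125 250.125]
knob side px [274.6 163.8] ctr [ 459.6 -238. ] size [35.2 17.5] ang 28.7
[269.625 162.375] [279.875 164.375]
knob side px [298.3 160.7] ctr [ 397.  -301.2] size [11.7 71.6] ang 7.6
[295.625 156.875] [301.375 164.375]
knob side px [318.2 157.4] ctr [ 355.5 -372.3] size [ 94.7 164. ] ang 15.3
[302.625 148.375] [329.375 164.375]
knob side px [280.9 153.3] ctr [ 478.2 -338. ] size [ 43.9 114. ] ang 23.1
[274.625 147.875] [286.875 158.875]
[[ 540.10566698 -210.73893573   84.        ]
 [ 557.51608277 -425.15642106   84.        ]] [[ 413.41329962 -229.68451009   84.        ]
 [ 430.80247921 -427.21857238   84.        ]]
```

```bash
cat >> h.py <<'E'
from scipy.spatial.transform import Rotation as Ro
def go(x,y,z,yaw,s=None):
    "remaining move in tool axes: shift mm, tilt+turn; yaw = wanted world yaw of tool y axis"
    s=s or robot.observe(); R=Ro.from_rotvec(s["eef_rot"]); 
    ty=np.array([np.cos(yaw),np.sin(yaw),0]); tz=np.array([0,0,-1.]); W=Ro.from_matrix(np.c_[np.cross(ty,tz),ty,tz])
    d=np.array([x,y,z])-s["position"]
    print("pos",s["position"].round(1),"yaw",round(float(np.arctan2(*R.as_matrix()[1::-1,1])),4),"shift",R.inv().apply(d).round(1),"turn",(R.inv()*W).as_rotvec().round(4),"shift after turn",W.inv().apply(d).round(1))
    print("t",round(s["clock"],1),"F",s["ft_force"].round(1),"M",s["torque"].round(2),"gap",round(s["finger_gap"]*85,1),"gf",round(s["grasp_force"],1))
E
python3 - <<'E'
from h import *
a=cv2.imread("pics/top0.png")
g=cv2.cvtColor(a,cv2.COLOR_BGR2GRAY)
print(g[176:200,370:392])
o,v=ray("side",[[281,147.9],[281,158.5]])
for i in range(2):
    # closest pt on ray to vertical axis
    d=v[i]; s=np.dot(np.array([490,-373])-o[:2],d[:2])/np.dot(d[:2],d[:2]); print((o+s*d).round(1))
for z in (92,113,120): print(z,proj("top",[[490.5,-373.5,z]]),proj("side",[[490.5,-373.5,z]]))
go(490,-373.5,200,2.26)
E
```

```text
[[232 232 232 232 232 227 217 212 211 211 212 213 227 232 233 233 232 232
  232 232 233 233]
 [232 233 232 222 207 191 175 165 162 162 163 162 191 207 214 228 232 233
  232 233 232 232]
 [232 228 211 184 158 156 155 155 155 155 155 155 153 142 154 183 217 232
  232 232 232 232]
 [225 189 141 126 149 156 156 156 155 132 135 151 154 108 166 115 173 211
  232 232 232 232]
 [198 138  73  77 136 155 135 115 108 110  88 106 112  99 166 133 154 161
  210 228 232 232]
 [169 144 111 112 132 133  89  37  28  97  97  46  31  78  81 153 154 154
  162 202 232 233]
 [156 156 151 138 105  80  47  10  21  58 119 103  40  24  38 107 137 154
  154 168 222 233]
 [156 156 156 121  48  29  23   9   8  23  80 123 102  38  25  23  80 155
  154 158 192 233]
 [156 156 133  70  22  14   8   8   9  11  22  80 124  69  27  24  25 117
  154 155 169 223]
 [157 156 113  24  27  20  11   8   8   7   9  24  81  57  26  23  25  51
  137 154 159 193]
 [148 146  95  25  26  25  16   8  11   8   8  11  25  31  27  23  21  28
  105 154 155 171]
 [137 119  56  27  28  28  25  13  17  15   9   8  13  27  30  25  23  22
   
[... 870 characters left out ...]
 134 134 134 128 117 114 113 129 135 138 154 155 155 155
  106 138 198 209]
 [232 228 190 136 134 134 133 133 134 134 134 139 140 153 156 155 156 120
  135 193 208 209]
 [232 233 228 210 174 137 134 134 133 134 133 108 127 139 154 156 122 148
  194 207 207 208]]
[ 491.3 -372.5  118.6]
[ 489.2 -373.3   76.3]
92 [[380.28274588 188.34112316]] [[280.91907927 154.52827367]]
113 [[382.69496358 186.59701338]] [[281.22719417 149.26820312]]
120 [[383.51751844 186.00201696]] [[281.33075489 147.49811818]]
pos [ 271.  -535.   247.4] yaw 2.0396 shift [-268.3   45.    47.4] turn [ 0.0017  0.     -0.2204] shift after turn [-271.7  -14.6   47.4]
t 0.1 F [-0.3 -0.  -0.8] M [-0.05 -0.03  0.02] gap 84.3 gf 0.0
```

Request:
drive_tool:
  motion:
    - [0, 0, 0, 0, 0, -0.11]
    - [0, 0, 0, 0, 0, -0.11]
    - [-0.05, -0.003, 0.01, 0, 0, 0]
    - [-0.05, -0.003, 0.01, 0, 0, 0]
    - [-0.05, -0.003, 0.01, 0, 0, 0]
  gripper: 55
  force: 25

```text
clock: 0.6
position: [390.8, -447.6, 218.1]
eef_rot: [1.059, -2.958, -0.001]
ft_force: [1.4, -0.2, 0.7]
finger_gap: 0.552
grasp_force: 0.0
```

```bash
python3 - <<'E'
from h import *
p=onz("top",[[379.5,181],[380.4,182],[381,183],[381.7,184],[382.3,185]],118.6); print(p.round(1)); f=np.polyfit(p[:,1],p[:,0],1); print(np.arctan2(1,f[0]))
p=p[0]-p[-1]; print(np.arctan2(p[1],p[0]))
go(490.5,-373.5,170,2.26)
E
```

```text
[[ 504.8 -363.4  118.6]
 [ 502.  -365.8  118.6]
 [ 499.2 -367.3  118.6]
 [ 496.4 -369.2  118.6]
 [ 493.6 -370.7  118.6]]
0.5734247263069947
0.5775698872042109
pos [ 390.8 -447.6  218.1] yaw 2.2584 shift [-124.1   -6.    48.1] turn [ 0.0006  0.0001 -0.0016] shift after turn [-124.1   -6.2   48.1]
t 0.6 F [ 1.4 -0.2  0.7] M [-0.1  -0.11 -0.05] gap 46.9 gf 0.0
```

Request:
drive_tool:
  motion:
    - [-0.04, -0.002, 0.015, 0, 0, 0]
    - [-0.042, -0.002, 0.015, 0, 0, 0]
    - [-0.042, -0.002, 0.018, 0, 0, 0]
    - [0, 0, 0, 0, 0, 0.06]
    - [0, 0, 0, 0, 0, 0]

```text
clock: 1.1
position: [490.0, -373.4, 169.4]
eef_rot: [0.973, -2.985, -0.003]
ft_force: [-0.2, -0.5, 0.3]
finger_gap: 0.549
grasp_force: 0.0
```

```bash
python3 - <<'E'
from h import *
snap("top","top1.png");snap("side","side1.png")
a=cv2.imread("pics/top1.png"); b=cv2.imread("pics/side1.png")
cv2.imwrite("pics/z1.png",np.hstack([cv2.resize(a[140:240,315:415],(400,400)),cv2.resize(b[100:200,230:330],(400,400))]))
go(490.5,-373.5,114,2.2)
E
```

```text
pos [ 489.4 -374.8  171.1] yaw 2.2009 shift [-1.6  0.4 57.1] turn [-0.0001 -0.0002  0.0009] shift after turn [-1.6  0.4 57.1]
t 1.2 F [-0.  -0.1 -0.1] M [-0.03  0.04 -0.02] gap 46.9 gf 0.0
```

View pics/z1.png

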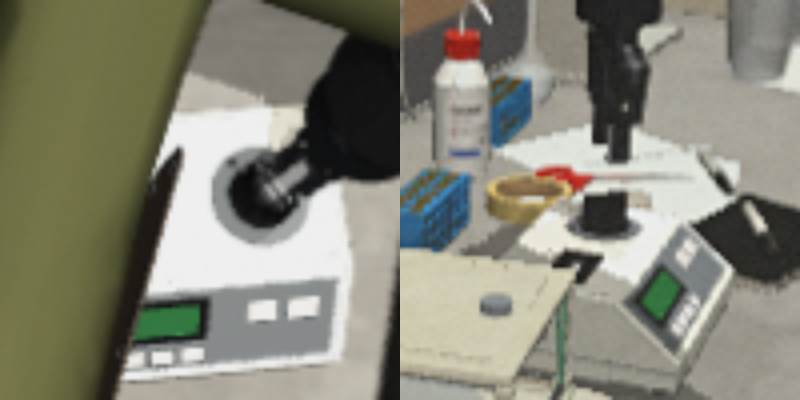

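The gripper hangs above the knob in both views, at about (381,187) in top. I'll go down and close.

Request:
drive_tool:
  motion:
    - [-0.001, 0, 0.02, 0, 0, 0]
    - [0, 0, 0.02, 0, 0, 0]
    - [0, 0, 0.015, 0, 0, 0]
    - [0, 0, 0, 0, 0, 0]

```text
clock: 1.6
position: [488.9, -373.9, 113.6]
eef_rot: [0.97, -2.986, -0.004]
ft_force: [0.3, 0.1, -0.7]
finger_gap: 0.551
grasp_force: 0.0
```

Request:
drive_tool:
  motion:
    - [0, 0, 0, 0, 0, 0]
    - [0, 0, 0, 0, 0, 0]
    - [0, 0, 0, 0, 0, 0]
    - [0, 0, 0, 0, 0, 0]
    - [0, 0, 0, 0, 0, 0]
  gripper: 0
  force: 25

```text
clock: 2.1
position: [491.3, -375.0, 117.6]
eef_rot: [-0.971, 2.986, -0.005]
ft_force: [2.8, -4.7, 1.7]
finger_gap: 0.108
grasp_force: 27.3
```

```bash
python3 - <<'E'
from h import *
go(490.5,-373.5,114,2.2)
E
```

```text
pos [ 491.3 -375.   117.6] yaw 2.1998 shift [-0.2  1.7  3.6] turn [-0.0039  0.0009 -0.0002] shift after turn [-0.2  1.7  3.6]
t 2.1 F [ 2.8 -4.7  1.7] M [-1.61 -0.8   0.13] gap 9.1 gf 27.3
```

Request:
drive_tool:
  motion:
    - [0, -0.001, 0, 0, 0, 0.1]
    - [0, 0, 0, 0, 0, 0.14]
    - [0, 0, 0, 0, 0, 0.14]
    - [0, 0, 0, 0, 0, 0.14]
    - [0, 0, 0, 0, 0, 0.14]

```text
clock: 2.6
position: [491.3, -374.6, 117.6]
eef_rot: [0.057, 3.14, -0.0]
ft_force: [-0.6, 1.3, 6.4]
finger_gap: 0.109
grasp_force: 27.6
```

```bash
python3 - <<'E'
from h import *
go(490.5,-373.5,114,1.05)
E
```

```text
pos [ 491.3 -374.6  117.6] yaw 1.5343 shift [0.8 1.1 3.6] turn [0.     0.0012 0.4843] shift after turn [1.2 0.6 3.6]
t 2.6 F [-0.6  1.3  6.4] M [ 0.8   0.33 -0.05] gap 9.3 gf 27.6
```

Now I'll carry on to about 1.18 rad of turn in total, then pause.

Request:
drive_tool:
  motion:
    - [0, 0, 0, 0, 0, 0.14]
    - [0, 0, 0, 0, 0, 0.14]
    - [0, 0, 0, 0, 0, 0.14]
    - [0, 0, 0, 0, 0, 0.09]
    - [0, 0, 0, 0, 0, 0]

```text
clock: 3.1
position: [491.4, -374.2, 117.6]
eef_rot: [0.841, 3.026, 0.0]
ft_force: [-1.5, 3.3, 5.7]
finger_gap: 0.11
grasp_force: 36.9
```

Request:
drive_tool:
  motion:
    - [0, 0, 0, 0, 0, 0]
    - [0, 0, 0, 0, 0, 0]
    - [0, 0, 0, 0, 0, 0]
    - [0, 0, 0, 0, 0, 0]
  gripper: 55

```text
clock: 3.5
position: [490.8, -374.7, 115.6]
eef_rot: [-0.84, -3.027, -0.0]
ft_force: [-0.0, 0.8, -0.5]
finger_gap: 0.551
grasp_force: 0.0
```

Request:
drive_tool:
  motion:
    - [0, 0, -0.025, 0, 0, 0]
    - [0, 0, -0.04, 0, 0, 0]
    - [0, 0, -0.05, 0, 0, 0]
    - [0, 0, -0.05, 0, 0, 0]
    - [0, 0, -0.05, 0, 0, 0]

```text
clock: 4.0
position: [490.5, -374.7, 332.9]
eef_rot: [-0.84, -3.027, 0.0]
ft_force: [0.8, 0.3, 0.7]
finger_gap: 0.546
grasp_force: 0.0
```

```bash
python3 - <<'E'
from h import *
go(386,281.5,300,3.1)
E
```

```text
pos [ 490.5 -374.7  332.9] yaw 1.0295 shift [427.7 508.5  32.9] turn [ 0.0000e+00 -1.0000e-04 -2.0705e+00] shift after turn [-651.3  131.7   32.9]
t 4.0 F [0.8 0.3 0.7] M [-0.1  -0.19  0.02] gap 46.4 gf 0.0
```

Request:
drive_tool:
  motion:
    - [0, 0, 0, 0, 0, -0.14]
    - [0, 0, 0, 0, 0, -0.14]
    - [0, 0, 0, 0, 0, -0.14]
    - [0, 0, 0, 0, 0, -0.14]
    - [0, 0, 0, 0, 0, -0.14]

```text
clock: 4.5
position: [491.0, -374.8, 330.7]
eef_rot: [0.258, -3.131, -0.0]
ft_force: [-0.9, -0.2, -0.8]
finger_gap: 0.548
grasp_force: 0.0
```

Request:
drive_tool:
  motion:
    - [0, 0, 0, 0, 0, -0.14]
    - [0, 0, 0, 0, 0, -0.14]
    - [0, 0, 0, 0, 0, -0.14]
    - [0, 0, 0, 0, 0, -0.14]
    - [0, 0, 0, 0, 0, -0.14]

```text
clock: 5.0
position: [490.9, -374.8, 330.7]
eef_rot: [1.316, -2.852, -0.001]
ft_force: [0.6, 0.6, -0.5]
finger_gap: 0.546
grasp_force: 0.0
```

Request:
drive_tool:
  motion:
    - [0, 0, 0, 0, 0, -0.14]
    - [0, 0, 0, 0, 0, -0.14]
    - [0, 0, 0, 0, 0, -0.14]
    - [0, 0, 0, 0, 0, -0.14]
    - [0, 0, 0, 0, 0, -0.11]

```text
clock: 5.5
position: [491.0, -374.8, 330.7]
eef_rot: [2.18, -2.262, -0.001]
ft_force: [-0.8, 0.0, -0.5]
finger_gap: 0.548
grasp_force: 0.0
```

Request:
drive_tool:
  motion:
    - [-0.047, 0.01, 0, 0, 0, 0]
    - [-0.047, 0.01, 0, 0, 0, 0]
    - [-0.047, 0.01, 0, 0, 0, 0]
    - [-0.047, 0.01, 0, 0, 0, 0]
    - [-0.047, 0.01, 0, 0, 0, 0]

```text
clock: 6.0
position: [450.1, -136.4, 330.8]
eef_rot: [-2.173, 2.268, 0.0]
ft_force: [1.3, 0.8, 0.6]
finger_gap: 0.549
grasp_force: 0.0
```

```bash
python3 - <<'E'
from h import *
go(386,281.5,300,3.1)
im=snap("top","top2.png")
cv2.imwrite("pics/z2.png",cv2.resize(im[140:240,315:415,::-1],(400,400),interpolation=cv2.INTER_CUBIC))
E
```

```text
pos [ 450.1 -136.4  330.8] yaw 3.0989 shift [-414.8   81.9   30.9] turn [-0.0001  0.0001 -0.0011] shift after turn [-414.9   81.4   30.8]
t 6.0 F [1.3 0.8 0.6] M [ 0.08 -0.12  0.04] gap 46.7 gf 0.0
```

View pics/z2.png

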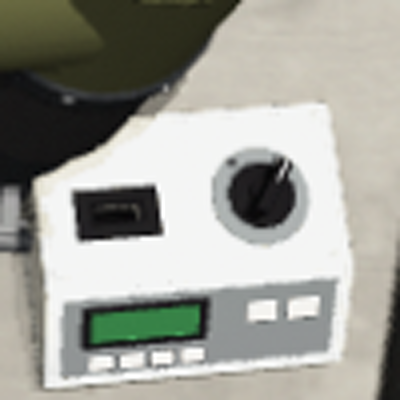

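The shutter is open: the slot at about (344,193) is now dark and the pointer aims up and right. Next I'll check the tab estimate against both views and approach it.

Request:
drive_tool:
  motion:
    - [-0.047, 0.01, 0, 0, 0, 0]
    - [-0.047, 0.01, 0, 0, 0, 0]
    - [-0.047, 0.01, 0, 0, 0, 0]
    - [-0.047, 0.01, 0, 0, 0, 0]
    - [-0.047, 0.01, 0, 0, 0, 0]

```text
clock: 6.55
position: [410.0, 100.6, 331.3]
eef_rot: [-2.174, 2.267, 0.0]
ft_force: [1.5, 0.1, 0.5]
finger_gap: 0.55
grasp_force: 0.0
```

Request:
drive_tool:
  motion:
    - [-0.046, 0.009, 0.01, 0, 0, 0]
    - [-0.046, 0.009, 0.02, 0, 0, 0]
    - [-0.046, 0.008, 0.02, 0, 0, 0]
    - [-0.042, 0.005, 0.02, 0, 0, 0]
    - [0, 0, 0, 0, 0, 0]

```text
clock: 7.05
position: [385.7, 281.4, 256.9]
eef_rot: [2.174, -2.258, -0.001]
ft_force: [-0.1, 0.3, -0.9]
finger_gap: 0.551
grasp_force: 0.0
```

```bash
python3 - <<'E'
from h import *
c=np.array([389,285]); R=Ro.from_euler("z",-2.5,degrees=True).as_matrix()
P=np.array([[sx*6,sy*13,z] for sx in(-1,1) for sy in(-1,1) for z in(78,114)])@R.T+[*c,0]
for n in("top","side"): p=proj(n,P); print(n,p.min(0).round(1),p.max(0).round(1))
a=cv2.imread("pics/top0.png"); g=cv2.cvtColor(a,cv2.COLOR_BGR2GRAY); print(g[214:230,132:152])
# slot refine
a=cv2.imread("pics/top2.png"); x,y,w,h=328,182,35,25
m=(cv2.resize(cv2.cvtColor(a,cv2.COLOR_BGR2GRAY)[y:y+h,x:x+w],None,fx=8,fy=8,interpolation=cv2.INTER_CUBIC)<125).astype(np.uint8)
k=max(cv2.findContours(m,0,1)[0],key=cv2.contourArea).reshape(-1,2); k=(k+.5)/8-.5+[x,y]
print("bezel",cv2.minAreaRect(onz("top",k,89)[:,:2].astype(np.float32)))
go(*c,160,3.1)
E
```

```text
top [134.6 218. ] [147.7 225. ]
side [203.2 247.5] [215.3 269. ]
[[169 179 180 179 178 180 179 179 181 181 181 183 183 183 182 183 181 181
  181 180]
 [166 177 180 179 180 181 181 179 179 129 129 132 132 131 131 130 145 180
  179 179]
 [164 176 178 182 197 204 204 203 185 182 182 181 177 161 161 161 153 132
  132 137]
 [178 178 177 181 192 194 196 196 196 196 193 144 146 148 149 150 149 146
  148 145]
 [179 180 179 118 111 107 161 144 135 124 109 119 117 115 115 111 139 139
  140 141]
 [178 179 179  96  40  34  40  38  36  34  31  37  62 108 178 191 192 191
  205 209]
 [180 181 160  61  32  31  32  31  30  31  29  28  17  24  94 184 183 184
  190 185]
 [180 181 169  67  34  36  34  34  34  33  33  35  10   6  37 122 186 188
  184 162]
 [178 179 192  76  30  31  33  35  37  37  38  37   9   5  17  93 183 200
  218 145]
 [179 178 193 229 105  28  14   7   7  11  13  12   6   5  32 117 185 201
  212  99]
 [179 178 213 231 232 195  86  63  64  29  26  14  10  10  51 164 232 232
  211  72]
 [178 179 216 231 232 232 232 232 232 232 232 232 227 180 194 232 233 232
  210  68]
 [177 178 203 228 231 231 231 231 231 231 232 232 232 232 232 233 232 232
  210  71]
 [176 176 179 183 183 145 147 135 138 163 136 146 152 168 187 196 215 223
  204 119]
 [177 177 183 185 185 185 184 184 164 162 163 164 164 165 169 177 178 179
  179 179]
 [177 177 185 192 193 193 191 191 191 190 190 190 189 190 188 191 190 191
  191 192]]
bezel ((476.8217468261719, -269.662841796875), (35.794677734375, 60.48838806152344), 5.271834373474121)
pos [385.7 281.4 256.9] yaw 3.1038 shift [-4.2 -3.7 96.9] turn [ 0.0053 -0.005   0.0038] shift after turn [-3.7 -3.2 96.9]
t 7.0 F [-0.1  0.3 -0.9] M [-0.04 -0.02  0.05] gap 46.9 gf 0.0
```

Request:
drive_tool:
  motion:
    - [-0.003, -0.003, 0.03, 0, 0, 0]
    - [0, 0, 0.04, 0, 0, 0]
    - [0, 0, 0.03, 0, 0, 0]
    - [0, 0, 0, 0, 0, 0]

```text
clock: 7.45
position: [389.3, 279.7, 157.2]
eef_rot: [2.168, -2.262, 0.0]
ft_force: [0.2, 0.3, -0.7]
finger_gap: 0.548
grasp_force: 0.0
```

```bash
python3 - <<'E'
from h import *
go(389,285,99,3.1)
im=snap("side","side3.png"); cv2.imwrite("pics/z3.png",cv2.resize(im[190:310,150:290,::-1],(700,600),interpolation=cv2.INTER_CUBIC))
E
```

```text
pos [389.3 279.7 157.2] yaw 3.0992 shift [-5.7  0.2 58.2] turn [ 0.0052 -0.0058 -0.0008] shift after turn [-5.3  0.5 58.2]
t 7.5 F [ 0.2  0.3 -0.7] M [-0.03 -0.01 -0.01] gap 46.6 gf 0.0
```

View pics/z3.png

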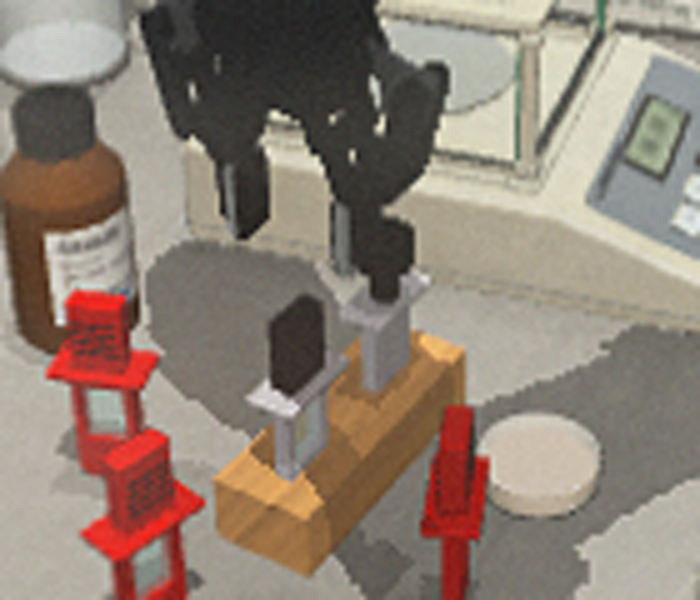

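The fingers straddle the line above the flat tab (tips at about (199,235) and (219,244)). The red parts and the blank are clear. The measured y looks 5 mm off, so I'll recheck it.

Request:
drive_tool:
  motion:
    - [0, 0, 0, 0, 0, 0]
    - [0, 0, 0, 0, 0, 0]

```text
clock: 7.7
position: [391.6, 282.1, 164.2]
eef_rot: [-2.172, 2.265, 0.0]
ft_force: [-0.2, -0.4, 0.0]
finger_gap: 0.553
grasp_force: 0.0
```

```bash
python3 - <<'E'
from h import *
go(389,285,99,3.1); print(robot.observe()["joint_positions"].round(4))
for y in(280,285): print(proj("side",[[389+s*23.5,y,146] for s in(-1,0,1)]).round(1).tolist(),proj("top",[[389,y,146]]).round(1))
E
```

```text
pos [391.6 282.1 164.2] yaw 3.0995 shift [-2.6  2.8 65.2] turn [-0.0024  0.0029 -0.0005] shift after turn [-2.8  2.7 65.2]
t 7.7 F [-0.2 -0.4  0. ] M [0.04 0.04 0.04] gap 47.0 gf 0.0
[ 1.0442e+00 -2.7920e-01 -3.5980e-01  8.0000e-04 -1.4864e+00 -1.0864e+00]
[[219.3, 241.0], [209.7, 238.0], [200.4, 235.0]] [[138.6 218.6]]
[[218.0, 242.3], [208.5, 239.2], [199.1, 236.2]] [[136.7 218.6]]
```

Request:
drive_tool:
  motion:
    - [0, 0, 0, 0, 0, 0]

```text
clock: 7.8
position: [391.2, 281.9, 163.4]
eef_rot: [-2.172, 2.266, 0.001]
ft_force: [-0.0, -0.0, 0.7]
finger_gap: 0.549
grasp_force: 0.0
```

Request:
drive_tool:
  motion:
    - [0, 0, 0, 0, 0, 0]
    - [0, 0, 0, 0, 0, 0]
    - [0, 0, 0, 0, 0, 0]

```text
clock: 8.1
position: [390.8, 281.5, 161.8]
eef_rot: [-2.174, 2.267, 0.0]
ft_force: [-0.1, 0.5, -0.8]
finger_gap: 0.55
grasp_force: 0.0
```

Request:
drive_tool:
  motion:
    - [0, 0, 0, 0, 0, 0]

```text
clock: 8.2
position: [390.7, 281.4, 161.7]
eef_rot: [2.174, -2.268, -0.0]
ft_force: [-0.4, -1.0, -0.0]
finger_gap: 0.546
grasp_force: 0.0
```

Request:
drive_tool:
  motion:
    - [-0.0035, 0.0015, 0.015, 0, 0, 0]
    - [0, 0, 0.015, 0, 0, 0]
    - [0, 0, 0.01, 0, 0, 0]
    - [0, 0, 0.01, 0, 0, 0]
    - [0, 0, 0, 0, 0, 0]

```text
clock: 8.7
position: [388.8, 284.2, 109.4]
eef_rot: [2.172, -2.265, 0.0]
ft_force: [0.1, 0.5, 0.5]
finger_gap: 0.549
grasp_force: 0.0
```

Request:
drive_tool:
  motion:
    - [0, 0, 0, 0, 0, 0]
    - [0, 0, 0, 0, 0, 0]
    - [0, 0, 0, 0, 0, 0]
    - [0, 0, 0, 0, 0, 0]
    - [0, 0, 0, 0, 0, 0]

```text
clock: 9.2
position: [389.5, 285.1, 111.9]
eef_rot: [-2.174, 2.267, 0.0]
ft_force: [0.3, 0.0, 0.5]
finger_gap: 0.546
grasp_force: 0.0
```

```bash
python3 - <<'E'
from h import *
go(389,285,99,3.1)
E
```

```text
pos [389.5 285.1 111.9] yaw 3.0996 shift [ 0.2  0.4 12.9] turn [-0.0002  0.0005 -0.0004] shift after turn [ 0.1  0.4 12.9]
t 9.2 F [0.3 0.  0.5] M [ 0.   -0.02  0.05] gap 46.4 gf 0.0
```

Request:
drive_tool:
  motion:
    - [0, 0, 0.011, 0, 0, 0]
    - [0, 0, 0, 0, 0, 0]
    - [0, 0, 0, 0, 0, 0]
    - [0, 0, 0, 0, 0, 0]
    - [0, 0, 0, 0, 0, 0]

```text
clock: 9.7
position: [389.5, 285.1, 100.8]
eef_rot: [-2.174, 2.267, 0.0]
ft_force: [0.1, 0.0, -0.9]
finger_gap: 0.549
grasp_force: 0.0
```

Request:
drive_tool:
  motion:
    - [0, 0, 0, 0, 0, 0]
    - [0, 0, 0, 0, 0, 0]
    - [0, 0, 0, 0, 0, 0]
    - [0, 0, 0, 0, 0, 0]
    - [0, 0, 0, 0, 0, 0]
  gripper: 0
  force: 60

```text
clock: 10.2
position: [389.5, 285.1, 100.9]
eef_rot: [-2.174, 2.267, 0.0]
ft_force: [0.0, -0.1, 0.7]
finger_gap: 0.133
grasp_force: 60.3
```

Request:
drive_tool:
  motion:
    - [0, 0, 0, 0, 0, 0]
    - [0, 0, 0, 0, 0, 0]
    - [0, 0, 0, 0, 0, 0]
    - [0, 0, 0, 0, 0, 0]
    - [0, 0, 0, 0, 0, 0]

```text
clock: 10.7
position: [389.5, 285.1, 100.8]
eef_rot: [-2.174, 2.267, 0.0]
ft_force: [0.6, 0.3, 3.2]
finger_gap: 0.132
grasp_force: 60.3
```

```bash
python3 - <<'E'
from h import *
go(389,285,99,3.1)
E
```

```text
pos [389.5 285.1 100.8] yaw 3.0997 shift [0.1 0.5 1.8] turn [-0.0003  0.0003 -0.0003] shift after turn [0.1 0.5 1.8]
t 10.7 F [0.6 0.3 3.2] M [ 0.07 -0.07 -0.03] gap 11.2 gf 60.3
```

Request:
drive_tool:
  motion:
    - [0, 0, -0.01, 0, 0, 0]
    - [0, 0, -0.015, 0, 0, 0]
    - [0, 0, -0.025, 0, 0, 0]
    - [0, 0, -0.045, 0, 0, 0]
    - [0, 0, -0.045, 0, 0, 0]

```text
clock: 11.2
position: [389.1, 284.5, 242.7]
eef_rot: [2.174, -2.267, 0.0]
ft_force: [0.2, 1.4, 0.6]
finger_gap: 0.135
grasp_force: 59.9
```

Request:
drive_tool:
  motion:
    - [0, 0, -0.04, 0, 0, 0]
    - [0, 0, -0.04, 0, 0, 0]
    - [0, 0, -0.02, 0, 0, 0]
    - [0, 0, 0, 0, 0, 0]
    - [0, 0, 0, 0, 0, 0]

```text
clock: 11.7
position: [389.2, 285.1, 340.9]
eef_rot: [-2.174, 2.267, 0.001]
ft_force: [0.2, 1.4, -1.2]
finger_gap: 0.132
grasp_force: 60.0
```

```bash
python3 - <<'E'
from h import *
go(476.8,-269.7,340,3.2336)
im=snap("side","side4.png"); im2=snap("top","top4.png"); 
c=lambda i,x,y:cv2.resize(i[y:y+130,x:x+130,::-1],(400,400))
cv2.imwrite("pics/z4.png",np.hstack([c(im,145,150),c(im2,80,140)]))
E
```

```text
pos [389.2 285.1 340.9] yaw 3.0998 shift [ 5.506e+02 -1.107e+02  4.000e-01] turn [ 0.0003  0.0008 -0.1338] shift after turn [560.5 -36.3   0.9]
t 11.7 F [ 0.2  1.4 -1.2] M [-0.01  0.03 -0.01] gap 11.2 gf 60.0
```

View pics/z4.png

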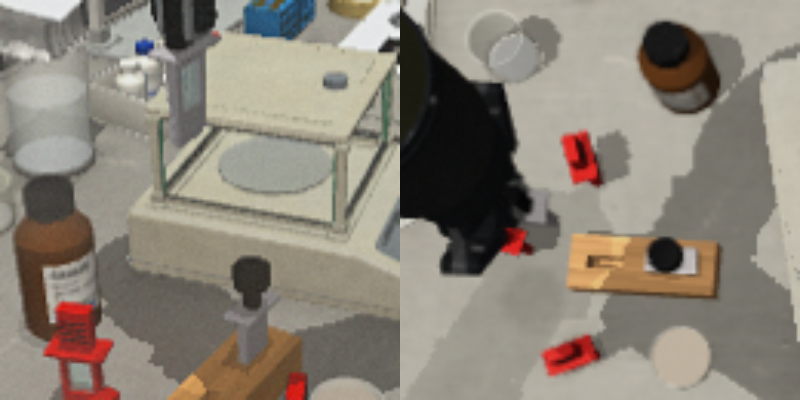

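The window holder is gripped and hangs upright, and the blank still stands in the stand. Now I'll carry it over to the slot.

Request:
drive_tool:
  motion:
    - [0, 0, 0, 0, 0, -0.067]
    - [0, 0, 0, 0, 0, -0.067]
    - [0.045, -0.003, 0, 0, 0, 0]
    - [0.045, -0.003, 0, 0, 0, 0]
    - [0.045, -0.003, 0, 0, 0, 0]

```text
clock: 12.3
position: [410.3, 149.9, 339.4]
eef_rot: [2.321, -2.114, -0.0]
ft_force: [1.2, 0.6, 0.5]
finger_gap: 0.128
grasp_force: 59.9
```

Request:
drive_tool:
  motion:
    - [0.045, -0.003, 0, 0, 0, 0]
    - [0.045, -0.003, 0, 0, 0, 0]
    - [0.045, -0.003, 0, 0, 0, 0]
    - [0.045, -0.003, 0, 0, 0, 0]
    - [0.045, -0.003, 0, 0, 0, 0]

```text
clock: 12.8
position: [445.9, -73.1, 339.6]
eef_rot: [2.321, -2.116, -0.002]
ft_force: [1.1, 1.1, -1.0]
finger_gap: 0.13
grasp_force: 59.9
```

Request:
drive_tool:
  motion:
    - [0.045, -0.003, 0.02, 0, 0, 0]
    - [0.045, -0.003, 0.03, 0, 0, 0]
    - [0.045, -0.003, 0.03, 0, 0, 0]
    - [0.045, -0.002, 0.03, 0, 0, 0]
    - [0.02, -0.001, 0.01, 0, 0, 0]

```text
clock: 13.3
position: [473.2, -261.2, 222.0]
eef_rot: [2.316, -2.118, -0.011]
ft_force: [0.4, 0.6, -1.4]
finger_gap: 0.128
grasp_force: 59.9
```

Request:
drive_tool:
  motion:
    - [0, 0, 0, 0, 0, 0]
    - [0, 0, 0, 0, 0, 0]
    - [0, 0, 0, 0, 0, 0]
    - [0, 0, 0, 0, 0, 0]
    - [0, 0, 0, 0, 0, 0]

```text
clock: 13.8
position: [475.5, -258.3, 228.3]
eef_rot: [-2.322, 2.115, -0.002]
ft_force: [-0.6, 0.2, -0.7]
finger_gap: 0.127
grasp_force: 59.9
```

```bash
python3 - <<'E'
from h import *
go(476.8,-269.7,190,3.2336)
a=cv2.imread("pics/top4.png"); x,y,w,h=138,220,18,10
print(cv2.cvtColor(a,cv2.COLOR_BGR2GRAY)[y:y+h,x:x+w])
im=snap("side","side5.png"); im2=snap("top","top5.png"); 
c=lambda i,x,y:cv2.resize(i[y:y+80,x:x+80,::-1],(400,400))
cv2.imwrite("pics/z5.png",np.hstack([c(im,230,100),c(im2,310,150)]))
E
```

```text
pos [ 475.5 -258.3  228.3] yaw -3.0483 shift [11.4 -0.2 38.3] turn [-0.0014 -0.0002  0.0013] shift after turn [11.4 -0.3 38.3]
t 13.8 F [-0.6  0.2 -0.7] M [0.05 0.05 0.03] gap 10.8 gf 59.9
[[179 179 178 178 178 178 178 178 177 176 180 192 192 191 176 134 131 131]
 [172 172 172 173 172 170 170 170 171 170 177 191 190 190 174 131 132 132]
 [175 172 172 168 168 166 166 169 169 169 173 188 187 187 171 127 127 127]
 [180 181 173  55  85  97  97  93  94 100 119 127 142 146 121 134 133 131]
 [178 179 162  52  62  88  95 133 133 127 110 124 133 121 122 139 139 138]
 [182 181 127  50  65 106 115 169 169 168 172 187 186 183 161 136 138 138]
 [188 189 132  53  69 112 112 111 109 107 113 131 151 182 153 140 140 139]
 [174 177 161 162 162 163 154 154 156 160 152 151 130 131 137 145 146 147]
 [161 161 160 157 158 160 160 162 169 182 133 133 134 135 135 134 135 136]
 [169 169 169 169 168 168 170 186 186 179 129 128 129 129 130 130 130 131]]
```

View pics/z5.png

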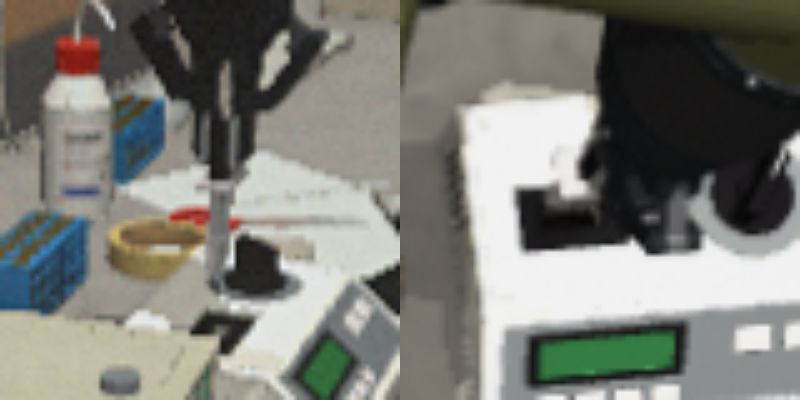

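```bash
python3 - <<'E'
from h import *
print(onz("top",[[146.4,224.6],[140.6,224.6]],34))
# held holder in side view: plate column profile
g=cv2.cvtColor(cv2.imread("pics/side5.png"),cv2.COLOR_BGR2GRAY); print(g[136:160:3,266:284])
for s in(-15,0,15): print(s,proj("side",[[475.5,-258.3+s,z] for z in(201,183,145)]).round(1).tolist())
E
```

```text
[[389.69956975 284.99829255  34.        ]
 [389.46202695 301.7330859   34.        ]]
[[213 206 207 198 183 183 137 145 148 147 145 120 191 217 212 212 209 211]
 [211 211 214 214 216 213 108 108  80 104 123 216 212 212 212 194 194 198]
 [ 99  82  75  66  77  88 114 108 103 128 224 211 213 211 213 213 213 213]
 [134 121 130 141 147 140 112 111 105 110  78 118 192 192 190 191 190 193]
 [ 85  79  77  91 122 133 123 125 112 118 218  34  28  29  29  43  81 125]
 [132 147 184 196 218 154 134 117 104 166 237  25  36  36  36  34  35  33]
 [166 166 166 165 164 147 120 112 109  71  49  37  33  32  41  31  33  39]
 [166 167 161 163 163 146  68  62 125  70  31  35  32  38  39  41  32  37]]
-15 [[275.6, 134.6], [275.3, 139.7], [274.8, 150.2]]
0 [[273.8, 135.8], [273.6, 141.0], [273.1, 151.6]]
15 [[272.0, 137.1], [271.8, 142.3], [271.3, 152.9]]
```

Request:
drive_tool:
  motion:
    - [0.0115, 0, 0.01, 0, 0, 0]
    - [0, 0, 0.015, 0, 0, 0]
    - [0, 0, 0.01, 0, 0, 0]
    - [0, 0, 0, 0, 0, 0]
    - [0, 0, 0, 0, 0, 0]

```text
clock: 14.4
position: [476.0, -270.6, 192.1]
eef_rot: [2.321, -2.116, -0.001]
ft_force: [-0.2, 0.4, -0.1]
finger_gap: 0.132
grasp_force: 59.9
```

Request:
drive_tool:
  motion:
    - [0, 0, 0, 0, 0, 0]
    - [0, 0, 0, 0, 0, 0]
    - [0, 0, 0, 0, 0, 0]
    - [0, 0, 0, 0, 0, 0]
    - [0, 0, 0, 0, 0, 0]

```text
clock: 14.9
position: [476.2, -270.5, 192.6]
eef_rot: [-2.321, 2.117, -0.0]
ft_force: [-0.1, 0.9, -0.7]
finger_gap: 0.13
grasp_force: 59.9
```

```bash
python3 - <<'E'
from h import *
go(476.8,-269.7,180,3.2336)
E
```

```text
pos [ 476.2 -270.5  192.6] yaw -3.0495 shift [-0.7 -0.6 12.6] turn [-0.0002  0.0001  0.0001] shift after turn [-0.7 -0.6 12.6]
t 14.9 F [-0.1  0.9 -0.7] M [-0.04  0.01 -0.  ] gap 11.1 gf 59.9
```

Request:
drive_tool:
  motion:
    - [-0.0007, -0.0006, 0.005, 0, 0, 0]
    - [0, 0, 0.005, 0, 0, 0]
    - [0, 0, 0.004, 0, 0, 0]
    - [0, 0, 0.003, 0, 0, 0]
    - [0, 0, 0, 0, 0, 0]

```text
clock: 15.4
position: [476.5, -269.7, 174.7]
eef_rot: [2.321, -2.117, -0.002]
ft_force: [-0.0, 0.1, -0.4]
finger_gap: 0.13
grasp_force: 59.9
```

Request:
drive_tool:
  motion:
    - [0, 0, 0.002, 0, 0, 0]
    - [0, 0, 0.002, 0, 0, 0]
    - [0, 0, 0.002, 0, 0, 0]
    - [0, 0, 0, 0, 0, 0]
    - [0, 0, 0, 0, 0, 0]

```text
clock: 15.9
position: [476.8, -269.8, 169.4]
eef_rot: [2.321, -2.117, 0.0]
ft_force: [-0.0, -0.6, -1.2]
finger_gap: 0.128
grasp_force: 59.9
```

```bash
python3 - <<'E'
from h import *
go(476.8,-269.7,115.8,3.2336)
E
```

```text
pos [ 476.8 -269.8  169.4] yaw -3.0496 shift [-0.1 -0.1 53.6] turn [ 0. -0.  0.] shift after turn [-0.1 -0.1 53.6]
t 15.9 F [-0.  -0.6 -1.2] M [-0.33 -0.23  0.02] gap 10.9 gf 59.9
```

Request:
drive_tool:
  motion:
    - [0, 0, 0.002, 0, 0, 0]
    - [0, 0, 0.002, 0, 0, 0]
    - [0, 0, 0.003, 0, 0, 0]
    - [0, 0, 0.003, 0, 0, 0]
    - [0, 0, 0, 0, 0, 0]

```text
clock: 16.4
position: [476.8, -269.8, 159.0]
eef_rot: [2.321, -2.117, -0.0]
ft_force: [1.5, -2.5, -2.7]
finger_gap: 0.128
grasp_force: 59.7
```

```bash
python3 - <<'E'
from h import *
go(476.8,-269.7,115.8,3.2336)
E
```

```text
pos [ 476.8 -269.8  159. ] yaw -3.0497 shift [-0.1 -0.1 43.2] turn [ 0.0001 -0.     -0.0001] shift after turn [-0.1 -0.1 43.2]
t 16.4 F [ 1.5 -2.5 -2.7] M [-1.06 -0.77  0.06] gap 10.8 gf 59.7
```

Request:
drive_tool:
  motion:
    - [0.0006, -0.0004, 0.002, 0, 0, 0]
    - [0, 0, 0.003, 0, 0, 0]
    - [0, 0, 0.003, 0, 0, 0]
    - [0, 0, 0.002, 0, 0, 0]
    - [0, 0, 0, 0, 0, 0]

```text
clock: 16.9
position: [477.0, -270.2, 148.9]
eef_rot: [2.321, -2.117, -0.001]
ft_force: [0.5, 0.1, -0.5]
finger_gap: 0.126
grasp_force: 60.0
```

```bash
python3 - <<'E'
from h import *
go(476.8,-269.7,115.8,3.2336)
E
```

```text
pos [ 477.  -270.2  148.9] yaw -3.0495 shift [-0.5  0.1 33.1] turn [0.0008 0.0006 0.    ] shift after turn [-0.5  0.1 33.1]
t 16.9 F [ 0.5  0.1 -0.5] M [-0.14 -0.1  -0.02] gap 10.7 gf 60.0
```

Request:
drive_tool:
  motion:
    - [0, 0, 0.004, 0, 0, 0]
    - [0, 0, 0.004, 0, 0, 0]
    - [0, 0, 0.004, 0, 0, 0]
    - [0, 0, 0.004, 0, 0, 0]
    - [0, 0, 0, 0, 0, 0]

```text
clock: 17.4
position: [477.0, -270.2, 132.6]
eef_rot: [2.321, -2.117, -0.001]
ft_force: [-0.4, 0.3, -1.7]
finger_gap: 0.131
grasp_force: 59.9
```

Request:
drive_tool:
  motion:
    - [0, 0, 0.003, 0, 0, 0]
    - [0, 0, 0.003, 0, 0, 0]
    - [0, 0, 0.003, 0, 0, 0]
    - [0, 0, 0, 0, 0, 0]
    - [0, 0, 0, 0, 0, 0]

```text
clock: 17.9
position: [477.3, -270.5, 124.9]
eef_rot: [-2.321, 2.117, -0.001]
ft_force: [-0.3, 0.0, 3.1]
finger_gap: 0.129
grasp_force: 60.4
```

```bash
python3 - <<'E'
from h import *
go(476.8,-269.7,115.8,3.2336)
E
```

```text
pos [ 477.3 -270.5  124.9] yaw -3.0496 shift [-0.8  0.4  9.1] turn [-0.0004 -0.0004  0.    ] shift after turn [-0.8  0.4  9.1]
t 17.9 F [-0.3  0.   3.1] M [ 0.04  0.04 -0.01] gap 10.9 gf 60.4
```

Lifter contact, Fz +3 N. I'll press on until the flange seats.

Request:
drive_tool:
  motion:
    - [0, 0, 0.002, 0, 0, 0]
    - [0, 0, 0.002, 0, 0, 0]
    - [0, 0, 0.002, 0, 0, 0]
    - [0, 0, 0.001, 0, 0, 0]
    - [0, 0, 0, 0, 0, 0]

```text
clock: 18.4
position: [477.3, -270.4, 117.5]
eef_rot: [-2.321, 2.117, -0.001]
ft_force: [0.3, -0.8, 3.0]
finger_gap: 0.13
grasp_force: 60.6
```

Request:
drive_tool:
  motion:
    - [0, 0, 0.001, 0, 0, 0]
    - [0, 0, 0.001, 0, 0, 0]
    - [0, 0, 0, 0, 0, 0]
    - [0, 0, 0, 0, 0, 0]
    - [0, 0, 0, 0, 0, 0]

```text
clock: 18.9
position: [477.3, -270.4, 115.9]
eef_rot: [-2.321, 2.117, -0.001]
ft_force: [-0.4, -1.1, 5.4]
finger_gap: 0.127
grasp_force: 60.8
```

```bash
python3 - <<'E'
from h import *
go(476.8,-269.7,115.8,3.2336)
E
```

```text
pos [ 477.3 -270.4  115.9] yaw -3.0495 shift [-0.8  0.4  0.1] turn [-0.0004 -0.0003  0.0001] shift after turn [-0.8  0.4  0.1]
t 18.9 F [-0.4 -1.1  5.4] M [ 0.04 -0.12 -0.02] gap 10.8 gf 60.8
```

Request:
drive_tool:
  motion:
    - [0, 0, 0.0007, 0, 0, 0]
    - [0, 0, 0, 0, 0, 0]
    - [0, 0, 0, 0, 0, 0]
    - [0, 0, 0, 0, 0, 0]
    - [0, 0, 0, 0, 0, 0]

```text
clock: 19.4
position: [477.4, -270.4, 115.9]
eef_rot: [-2.321, 2.117, -0.001]
ft_force: [-1.5, 1.5, 8.0]
finger_gap: 0.127
grasp_force: 61.4
```

```bash
python3 - <<'E'
from h import *
go(476.8,-269.7,115.8,3.2336)
im=snap("side","side6.png"); im2=snap("top","top6.png"); 
c=lambda i,x,y:cv2.resize(i[y:y+80,x:x+80,::-1],(400,400))
cv2.imwrite("pics/z6.png",np.hstack([c(im,240,110),c(im2,310,150)]))
E
```

```text
pos [ 477.4 -270.4  115.9] yaw -3.0494 shift [-0.8  0.5  0.1] turn [-0.0007 -0.0006  0.0002] shift after turn [-0.8  0.5  0.1]
t 19.4 F [-1.5  1.5  8. ] M [0.47 0.54 0.02] gap 10.8 gf 61.4
```

View pics/z6.png

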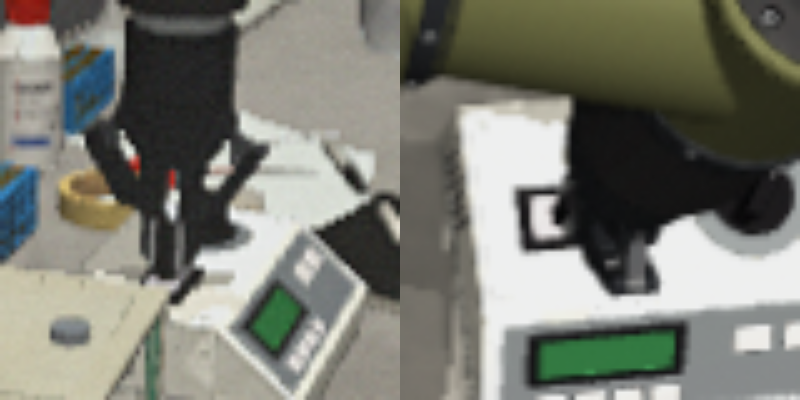

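The flange lies on the bezel in the top view at about (346,194). It is seated: the force rose to 8 N with no further travel. I'm handing it in.

```bash
python3 -c "
from bench import robot
print(robot.job_done())"
```

```text
the job is handed in; nothing more can be done
None
```

I turned the knob to open and pressed the glass standard home in the slot, handing the job in at about 19.5 s with it still gripped (61 N) and held down (8 N); the blank was left untouched in the stand, and the hand-in returned no verdict.

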